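# Close the compound feed pot with its bayonet cap

### The job

The polishing-compound pot has just been filled: pick up its bayonet cap, the one with the flat wing grip and two lugs, and close the filler neck in the middle of the pot's lid with it. Line the lugs up with the two gaps in the neck, push the cap down against the spring until its flange is home on the rim, and turn it clockwise a quarter turn to the stop. Finish while still holding the wing with the cap pressed fully home and turned, so that the locking screw can be done up; leave everything else on the bench where it is.

Things in the scene. Friction and masses are not known exactly. Their poses are not given: they have to be found in the camera images.
- cap: Loose steel bayonet cap standing upright on its barrel, lugs down; 52 mm tall, about 0.2 kg. Origin at the centre of its underside, z up. Barrel 36 mm in diameter, 18 mm long, foot chamfered; round knurled flange 68 mm in diameter at 18 to 24 mm height; on it an upright flat wing grip along x, 60 mm long, 14 mm thick (y), at 24 to 52 mm. The same when turned by half a turn.
- cap_grip (a point): Point on the cap's axis inside the wing, 42 mm above the cap's underside, 18 mm above the flange's top face, 10 mm below the wing's top; axes of the cap. Fingers close across the wing (along y) on its flat sides.
- cap_seat (a point): Centre of the flange's underside, 18 mm above the cap's underside; axes of the cap; meets neck_rim when home. Two opposite lugs stand out of the barrel below it, along x (in line with the wing, hidden under the flange): 48 mm over both, 9 mm wide (y), from 10 to 15 mm below this point.
- cap_lug (a point): Middle of the lug on the cap's +x side, 22 mm from the cap's axis, 5.5 mm above its underside; axes of the cap. The other lug is opposite, at -x.
- neck_rim (a point): Centre of the neck's mouth, at rim height. Brass tube, 60 mm outside and 52 mm inside diameter; an inward lip 6 mm thick leaves a 40 mm hole. Two opposite gaps in the lip, 14 mm wide, along this frame's x, let the lugs in, either way round, 7 degrees free. With the flange within 4 mm of the rim the lugs are under the lip: the cap turns clockwise from above (negative about z) only, 90 degrees to the stop.
- pot: Round steel pot fixed to the bench, 220 mm over its lid, axes parallel to neck_rim; origin on the bench under the neck. The neck's rim is 150 mm above the bench; wing nuts round the lid, a gauge and a relief valve on it are all lower. Under the lip, over the last 15 degrees of the turn, is a 3 mm recess: not pressed down, the cap would spring up there and stand 7 mm off the rim.
- valve_plate (a joint): Travel of the sprung steel plate inside the neck that the barrel pushes down, in m: 0 at rest, its top 6 mm below the rim; 0.012 with the cap fully home. The spring pushes up with about 6 N at 0 and 14 N at 0.012.
- screw_plug: Bystander: round steel screw plug, 66 mm in diameter and 58 mm tall with a round knob, no wing and no lugs, standing upright on the bench; origin at its underside. Cap and plug stand one to the left and one to the right of the pot, either way.
- buff: Bystander: grey cloth buffing disc lying flat, 100 mm in diameter, 24 mm thick; origin at its underside.
- compound_bar: Bystander: brown bar of polishing compound, 52 x 130 x 42 mm, origin at its underside, long along its y.
- spout_a: Bystander: cast tap spout standing on its foot, about 75 mm tall; origin at its underside.
- spout_b: Bystander: smaller cast tap spout standing on its foot, about 61 mm tall; origin at its underside.
- wax_tin: Bystander: round steel tin, 68 mm in diameter, 60 mm tall; origin at its underside.
- wrench: Bystander: wrench 170 mm long lying flat on the bench at the right; origin under it, long along its x.
Things that resemble listed ones, but are neither listed nor needed, are in the scene too. What is shaped like the cap but orange or purple is not meant.

How it is judged:
By the outcome, as a careful person would: the job done as asked, in the order asked, and still so for the second after the job is handed in, while the arm keeps its last pose, push and grip.
It also fails if it takes over 45 s, if anything falls off the work surface, if the arm or the gripper's body presses on something with over 40 N, if the wrist force passes 120 N, or if a joint passes its speed limit or range.

### The arm

A 6-joint arm with a two-finger parallel gripper is mounted at the origin on the work surface. World frame = base frame: x ahead of the robot, y to its left, z up, the work surface at z = 0. Lengths are in m, angles in rad, forces in N, time in s.
With the tool pointing down it reaches from about 0.3 to 0.775 m from the base axis. Payload 14.6 kg.
Tool frame: the origin (TCP) lies at the very end of the fingers, on their centre line; the grasp point (between the pads) lies 19 mm behind it (ctrl.grasp_offset is the distance from the TCP to the grasp point, in m); x points along the fingers, y is the direction in which the jaws open and shut, and the axes are right-handed (so a half turn about x gives the same grasp; the last joint's range is limited). The gripper opens to 94 mm and grips with 3 to 60 N. Pads are 16 mm wide; open, the fingers measure 119 mm over their backs; the gripper's body (75 mm by 177 mm) begins 78 mm behind the grasp point.
Start: joints at [1.102, 0.3, 1.521, -0, 1.321, -0.067], TCP at [0.215, 0.506, 0.205] pointing down, gripper open.
Joint ranges: [-3.03, 3.03], [-0.79, 2.21], [0.23, 2.52], [-1.04, 4.18], [0, 3.07], [-2.55, 2.55]. Speed limits (rad/s): [2.22, 2.22, 2.57, 3.14, 3.14, 3.14].

### API

Orientations are given as [roll, pitch, yaw] about the fixed x, y, z axes, in that order (R = Rz(yaw) Ry(pitch) Rx(roll)).
In Python, from station import ctrl gives the robot as it stands. The module is installed in compiled form; this text tells all that it offers.
- The arm moves only by the tool send_rows, never from a script. Its argument "rows" is a list that holds one entry, the list of rows, each a list of 4 numbers: the shift along the world's x, y, z in mm, then the turn about the world's z in rad. A call has 1 to 12 rows; each row shifts and turns the commanded pose from where the row before left it; what a row does not reach is not made up. A row lasts 1/10 s, in which the tool goes at most 50 mm and 8.59 degrees, less where a joint would pass 70% of its speed; a pose out of reach is approached as far as the arm can. A call is refused whole if a number of a shift passes 50 or a number of a turn 0.15, either way. A call with a gripper value outside its range is refused whole. "grip" is the gripper's target within -1 to 1 (shut at 1, half-way at 0, fully open at -1), set as the call begins (left out, the last holds). The fingers move at their own pace and stop on an object; "newtons" is the grip in N (left out, the last holds). Time passes only in rows, so rows that do not move let the fingers close. It gives the time, the measured TCP pose, the force and the opening at its end, in the units of the state.
- ctrl.get_obs(): the state, without advancing time (a new reading comes with each control period).
- ctrl.camera(name): name is "side" or "top"; returns (picture, depth): 480x640x3 uint8, red, green, blue; 480x640 float32, m along the optical axis (not along the pixel's ray), 0 where there is no reading.
- ctrl.camera_params(name): a dict with "vertical_fov" (degrees; the focal length in pixels is half the picture's height over the tangent of half this angle, whatever the lens; pixels are square), "cx", "cy" (the principal point, pixels), "k1" (the pictures are not rectified: a ray, as slopes to the right and down, at radius r is drawn at 1 + k1 r^2 times it, then the intrinsics apply), "cam_to_world" (4x4, takes a point from camera to world coordinates). Camera axes: x right, y up, looking along -z (the intrinsics and any distortion apply to the point x, -y, -z); pixel columns grow to the right and rows downward; lengths in m; the calibration is good to about 2 mm. A picture is of the moment at which its call begins. camera_params takes no time and is no camera call.
- ctrl.hand_in(): hands the job in, once; it reports no verdict.
The state is a dict: "time_s": time; "qpos": joint angles; "joint_vel": joint speeds; "tau": joint torques, N m; "ee_pos": TCP position; "eef_rot": TCP orientation; "force": force on the tool from outside, world axes, zero at the start; "moment": the same for the moment, N m; "grip_width": finger opening in m.
Only numpy, scipy, OpenCV 4.12 (cv2) and the standard library are available. Lean on these libraries where they do the work, as an engineer would, in place of code of your own. Each camera call takes 0.05 s, during which the arm holds its last target.

## Working session

There is one attempt and no reset: what is moved stays moved. The work goes in short steps, Python scripts to look and compute and a tool call to move; the robot and the scene stay as the last step left them, time stands still between calls to the robot, and variables do not carry over. Pictures are saved under pics/ and viewed, and the job is handed in when it is done.

Besides the shell and the picture viewer there is one more tool, called after "Emit:" in YAML: its name, and indented under it one key for each argument. send_rows: Moves the arm, as the interface text tells. Its arguments: {"type":"object","properties":{"rows":{"type":"array"},"grip":{"type":"number"},"newtons":{"type":"number"}},"required":["rows"]}

```bash
mkdir -p pics; cat > h.py <<'E'
import numpy as np, cv2
from station import ctrl
def grab(n):
    im,d=ctrl.camera(n); p=ctrl.camera_params(n); return im,d,p
def K(p,h=480):
    f=h/2/np.tan(np.radians(p['vertical_fov'])/2)
    return f
def pix2world(p,u,v,d):
    u=np.asarray(u,float);v=np.asarray(v,float);d=np.asarray(d,float)
    f=K(p); xd=(u-p['cx'])/f; yd=(v-p['cy'])/f
    x,y=xd.copy(),yd.copy()
    for _ in range(20):
        s=1+p['k1']*(x*x+y*y); x=xd/s;y=yd/s
    P=np.stack([x*d,-y*d,-d,np.ones_like(d)],-1)
    return (P@np.array(p['cam_to_world']).T)[...,:3]
def world2pix(p,X):
    X=np.atleast_2d(X); C=np.linalg.inv(np.array(p['cam_to_world']))
    c=np.c_[X,np.ones(len(X))]@C.T; x=c[:,0]/-c[:,2]; y=-c[:,1]/-c[:,2]
    s=1+p['k1']*(x*x+y*y); f=K(p)
    return np.c_[x*s*f+p['cx'],y*s*f+p['cy']]
def cloud(d,p):
    v,u=np.mgrid[:480,:640]; return pix2world(p,u,v,d)
E
python3 - <<'E'
from h import *
for n in ('top','side'):
    im,d,p=grab(n); cv2.imwrite(f'pics/{n}0.png',im[...,::-1]); np.savez(f'{n}0.npz',im=im,d=d)
    print(n,p['vertical_fov'],p['cx'],p['cy'],p['k1'],np.round(p['cam_to_world'],3).tolist())
print(ctrl.get_obs())
E
```

```text
top 43.68152781812718 326.1914775261769 236.62687640351038 -0.10442732096242374 [[-0.011, 0.994, -0.113, 0.307], [-1.0, -0.009, 0.026, 0.024], [0.025, 0.113, 0.993, 1.678], [0.0, 0.0, 0.0, 1.0]]
side 43.935739228450856 319.2335229004698 233.12874065548482 0.031518577796163495 [[-0.963, 0.179, -0.202, 0.159], [-0.27, -0.624, 0.734, 1.099], [0.005, 0.761, 0.649, 1.097], [0.0, 0.0, 0.0, 1.0]]
{'time_s': 0.1, 'qpos': array([ 1.10241841e+00,  3.00433245e-01,  1.52152812e+00, -3.80072127e-05,
        1.32066831e+00, -6.65871424e-02]), 'joint_vel': array([ 0.00138749, -0.00054091, -0.0018415 ,  0.00060019, -0.00170837,
        0.00085386]), 'tau': array([-6.49764424e-04, -5.32636857e+01, -3.53282332e+01,  7.09492341e-02,
        2.34367879e-02, -7.76543766e-05]), 'ee_pos': array([0.21498716, 0.50598908, 0.20492949]), 'eef_rot': array([-1.60189809,  1.56975865, -2.00367943]), 'force': array([ 0.01999182, -0.10914078,  0.0009166 ]), 'moment': array([-0.00624038,  0.01793171, -0.07116379]), 'grip_width': 0.09408132685455034}
```

View pics/top0.png

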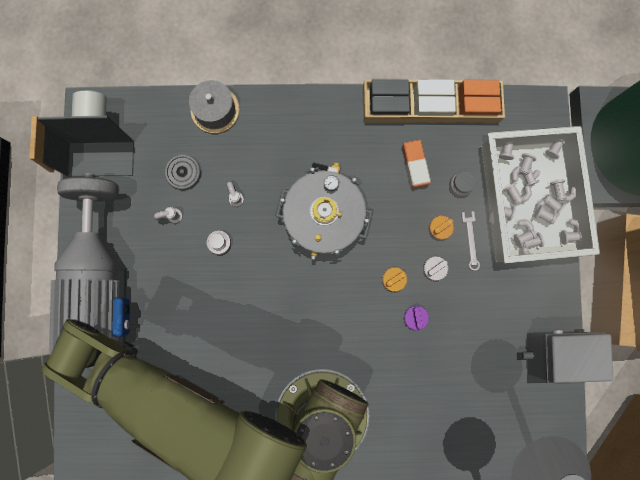

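View pics/side0.png

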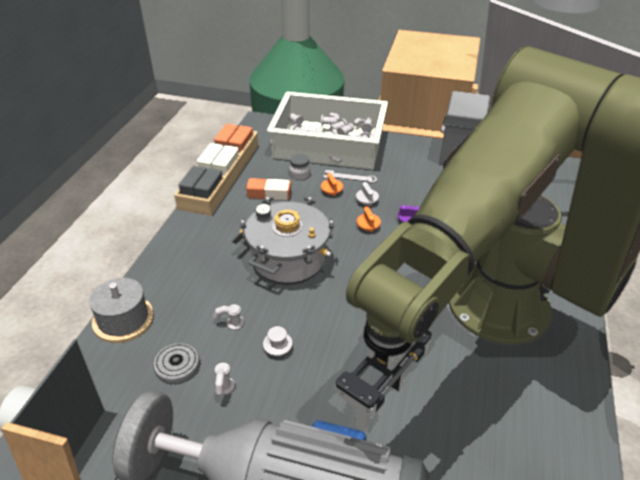

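The top view shows the steel cap at about (436,268) and the neck at about (325,210). The plug is at (218,243), with the orange and purple look-alikes around the cap. Next I'll enlarge the cap and neck.

```bash
python3 - <<'E'
from h import *
a=np.load('top0.npz')['im']; s=np.load('side0.npz')['im']
def z(im,u0,v0,w,h,k): return cv2.resize(im[v0:v0+h,u0:u0+w],None,fx=k,fy=k,interpolation=cv2.INTER_CUBIC)
x=np.hstack([z(a,295,180,60,60,6.5),z(a,406,238,60,60,6.5)])
y=np.hstack([z(s,258,195,60,60,6.5),z(s,340,165,60,60,6.5)])
cv2.imwrite('pics/zoom0.png',cv2.resize(np.vstack([x,y]),(600,600))[...,::-1])
E
```

```text
(no output)
```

View pics/zoom0.png

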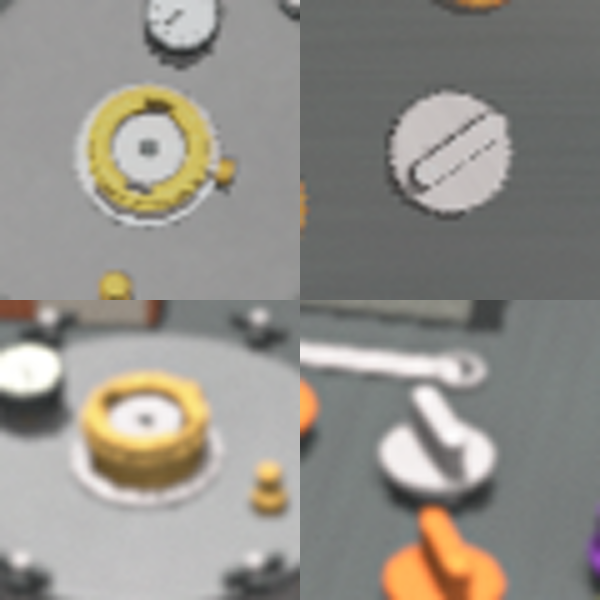

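```bash
python3 - <<'E'
from h import *
for n,(cu,cv_),(nu,nv) in (('top',(436,268),(325,210)),('side',(367,195),(288,220))):
    d=np.load(n+'0.npz')['d']; p=ctrl.camera_params(n); C=cloud(d,p)
    for nm,(u,v),r,zl in (('cap',(cu,cv_),22,[(0.012,0.03),(0.045,0.06)]),('neck',(nu,nv),30,[(0.142,0.158),(0.125,0.142)])):
        P=C[v-r:v+r,u-r:u+r].reshape(-1,3)
        print(n,nm,np.round(np.percentile(P[:,2],[1,10,50,90,99]),4))
        for lo,hi in zl:
            Q=P[(P[:,2]>lo)&(P[:,2]<hi)]
            if len(Q)<10: print('few');continue
            c,rr=cv2.minEnclosingCircle((Q[:,:2]*1000).astype(np.float32))
            R=cv2.minAreaRect((Q[:,:2]*1000).astype(np.float32))
            print(lo,len(Q),Q.mean(0).round(4),'circ',np.round(c,1),round(rr,1),R)
E
```

```text
top cap [-0.0079 -0.0037  0.0026  0.0281  0.0565]
0.012 309 [ 0.4038 -0.3201  0.0237] circ [ 409.9 -318.2] 39.2 ((405.2503967285156, -320.3580627441406), (69.64793395996094, 67.64266204833984), 81.60072326660156)
0.045 104 [ 0.4054 -0.3217  0.052 ] circ [ 406.1 -322. ] 29.6 ((405.39959716796875, -322.5443115234375), (14.469151496887207, 59.0267219543457), 33.78963851928711)
top neck [0.1097 0.1135 0.1187 0.1461 0.1548]
0.142 521 [ 0.5678 -0.0156  0.1481] circ [554.4 -19.8] 80.8 ((554.49072265625, -14.34835433959961), (151.20799255371094, 69.6949462890625), 0.983052134513855)
0.125 187 [ 0.55   -0.0201  0.1329] circ [555.1 -12.9] 109.5 ((555.3074951171875, -12.874092102050781), (151.16122436523438, 158.77943420410156), 87.98278045654297)
side cap [-0.0069 -0.0039  0.0005  0.0298  0.0541]
0.012 205 [ 0.3997 -0.3089  0.0226] circ [ 420.4 -322.6] 112.4 ((406.3279724121094, -328.81201171875), (74.87547302246094, 220.49237060546875), 23.920015335083008)
0.045 124 [ 0.39   -0.272   0.0505] circ [ 392.1 -268.8] 81.6 ((387.4704284667969, -269.9530029296875), (28.44342041015625, 162.25970458984375), 13.908651351928711)
side neck [-0.0051  0.0016  0.1162  0.1437  0.1516]
0.142 418 [ 0.5665 -0.0114  0.1467] circ [556.6  -8.7] 83.9 ((556.2914428710938, -8.439407348632812), (67.02506256103516, 166.38571166992188), 80.32215118408203)
0.125 384 [ 0.5506 -0.0112  0.1336] circ [550.8 -10.1] 119.7 ((551.8780517578125, -11.288650512695312), (147.41372680664062, 218.265380859375), 15.957052230834961)
```

```bash
python3 - <<'E'
from h import *
for n,(nu,nv),(cu,cv_) in (('top',(325,210),(436,268)),('side',(288,220),(367,195))):
    D=np.load(n+'0.npz'); d=D['d'];im=D['im']; p=ctrl.camera_params(n); C=cloud(d,p)
    hsv=cv2.cvtColor(im,cv2.COLOR_RGB2HSV)
    m=(hsv[...,0]>18)&(hsv[...,0]<32)&(hsv[...,1]>100)
    w=np.zeros_like(m); w[nv-22:nv+22,nu-22:nu+22]=1
    m&=w
    k,l,st,ce=cv2.connectedComponentsWithStats(m.astype(np.uint8)); b=1+np.argmax(st[1:,4]); m=l==b
    P=C[m]; P=P[(P[:,2]>0.143)&(P[:,2]<.158)]
    print(n,len(P),np.median(P[:,2]))
    # project pixels of window to rim plane z=.15 and fit circle outer
    v,u=np.nonzero(w); 
    # ray plane
    o=np.array(p['cam_to_world'])[:3,3]; q=pix2world(p,u,v,np.ones(len(u)))-o
    t=(0.15-o[2])/q[:,2]; X=o+q*t[:,None]
    mm=m[v,u]
    if n=='top':
        h=cv2.convexHull((P[:,:2]*1000).astype(np.float32))
        print(cv2.fitEllipse(h))
        e=cv2.minEnclosingCircle((P[:,:2]*1000).astype(np.float32)); print('enc',e)
    c=None
    from scipy.optimize import least_squares
    Y=P[:,:2]*1000
    # soft area fit using color mask on plane: maximize annulus agreement (r 20..30)
    XY=X[:,:2]*1000
    def cost(c):
        r=np.hypot(XY[:,0]-c[0],XY[:,1]-c[1]); s=lambda x:1/(1+np.exp(-x/0.7))
        ann=s(r-20)*s(30-r); wt=r<34
        return np.sum((ann-mm)**2)
    from scipy.optimize import minimize
    c=minimize(cost,P[:,:2].mean(0)*1000,method='Nelder-Mead').x; print('center',c)
    for c0 in [c]:
        r=np.hypot(*(XY-c0).T); a=np.degrees(np.arctan2(*(XY-c0).T[::-1]))
        dz=(C[v,u,2])*1000; V=im[v,u].mean(1)
        for a0 in range(-180,180,10):
            s=(r>20.5)&(r<26)&(abs((a-a0+180)%360-180)<5.01)
            if s.any(): print(a0,s.sum(),mm[s].mean().round(2),V[s].mean().round(0),np.median(dz[s]).round(0),end=' | ')
        print()
E
```

```text
top 222 0.15011019815762194
((552.7567749023438, -11.348278045654297), (60.7752571105957, 62.15891647338867), 119.32746887207031)
enc ((553.2022094726562, -11.860322952270508), 31.8215389251709)
center [552.14775704 -11.02008142]
-180 4 0.75 142.0 135.0 | -170 2 1.0 167.0 151.0 | -160 3 1.0 168.0 151.0 | -150 3 1.0 167.0 150.0 | -140 4 1.0 167.0 150.0 | -130 3 1.0 166.0 150.0 | -120 4 1.0 165.0 151.0 | -110 3 1.0 167.0 152.0 | -100 3 0.67 169.0 148.0 | -90 4 1.0 165.0 152.0 | -80 2 1.0 166.0 154.0 | -70 4 1.0 153.0 148.0 | -60 4 1.0 156.0 150.0 | -50 3 1.0 150.0 150.0 | -40 3 1.0 140.0 150.0 | -30 3 0.67 113.0 140.0 | -20 4 0.75 80.0 124.0 | -10 4 1.0 73.0 130.0 | 0 2 1.0 85.0 128.0 | 10 4 1.0 151.0 149.0 | 20 3 1.0 149.0 149.0 | 30 4 1.0 163.0 151.0 | 40 3 1.0 154.0 152.0 | 50 3 1.0 155.0 150.0 | 60 4 1.0 155.0 149.0 | 70 4 1.0 164.0 152.0 | 80 2 1.0 159.0 151.0 | 90 4 1.0 161.0 150.0 | 100 2 1.0 167.0 150.0 | 110 4 1.0 165.0 153.0 | 120 4 1.0 164.0 150.0 | 130 3 1.0 167.0 149.0 | 140 3 1.0 164.0 150.0 | 150 3 0.67 143.0 147.0 | 160 3 0.0 122.0 126.0 | 170 4 0.5 151.0 136.0 | 
side 
[... 226 characters left out ...]
150.0 | -110 2 1.0 175.0 150.0 | -100 3 0.33 154.0 149.0 | -90 2 1.0 169.0 148.0 | -80 1 1.0 156.0 148.0 | -70 2 1.0 154.0 150.0 | -60 2 1.0 168.0 150.0 | -50 2 0.5 158.0 148.0 | -40 2 1.0 136.0 624.0 | -30 2 0.5 117.0 146.0 | -20 2 1.0 102.0 147.0 | -10 2 1.0 124.0 143.0 | 0 3 0.67 161.0 148.0 | 10 2 1.0 189.0 149.0 | 20 2 1.0 199.0 147.0 | 30 2 1.0 203.0 148.0 | 40 3 0.67 204.0 150.0 | 50 2 1.0 200.0 149.0 | 60 3 0.67 196.0 152.0 | 70 2 1.0 190.0 148.0 | 80 2 1.0 188.0 147.0 | 90 2 1.0 186.0 150.0 | 100 4 1.0 192.0 149.0 | 110 2 1.0 192.0 150.0 | 120 4 1.0 180.0 151.0 | 130 2 1.0 183.0 149.0 | 140 2 1.0 188.0 148.0 | 150 3 1.0 180.0 151.0 | 160 3 0.33 181.0 144.0 | 170 3 0.67 172.0 140.0 |
```

```bash
python3 - <<'E'
from h import *
for n in ('top','side'):
    I=[];D=[]
    for i in range(6):
        im,d,p=grab(n); I.append(im.astype(float)); d=d.astype(float); d[d==0]=np.nan; D.append(d)
    im=np.mean(I,0); d=np.nanmedian(D,0); print(n,np.nanmedian(np.nanstd(D,0)), np.std(I,0).mean())
    np.savez(n+'1.npz',im=im,d=d)
def rect(n,c,z,half=40,res=.2):
    D=np.load(n+'1.npz'); p=ctrl.camera_params(n)
    a=np.arange(half,-half,-res); X,Y=np.meshgrid(a,a,indexing='ij') # rows: +x up, cols: +y left
    W=np.stack([c[0]+X,c[1]+Y,np.full_like(X,z)],-1).reshape(-1,3)/1000
    uv=world2pix(p,W).astype(np.float32).reshape(*X.shape,2)
    return cv2.remap(D['im'].astype(np.float32),uv[...,0],uv[...,1],cv2.INTER_CUBIC), cv2.remap(D['d'].astype(np.float32),uv[...,0],uv[...,1],cv2.INTER_LINEAR)
out=[]
for n in ('top','side'):
    r,_=rect(n,(551,-10),150); r2,_=rect(n,(405,-321),52)
    for q,sz in ((r,(20,30)),(r2,(34,))):
        q=np.clip(q,0,255).copy()
        out.append(q)
x=np.vstack([np.hstack(out[:2]),np.hstack(out[2:])])
cv2.imwrite('pics/rect0.png',cv2.resize(x,(600,600))[...,::-1])
E
```

```text
top 0.0037081886142723134 0.5886909695553272
side 0.00298487572131401 0.8295761351389281[ WARN:0@8.677] global loadsave.cpp:1063 imwrite_ Unsupported depth image for selected encoder is fallbacked to CV_8U.
```

View pics/rect0.png

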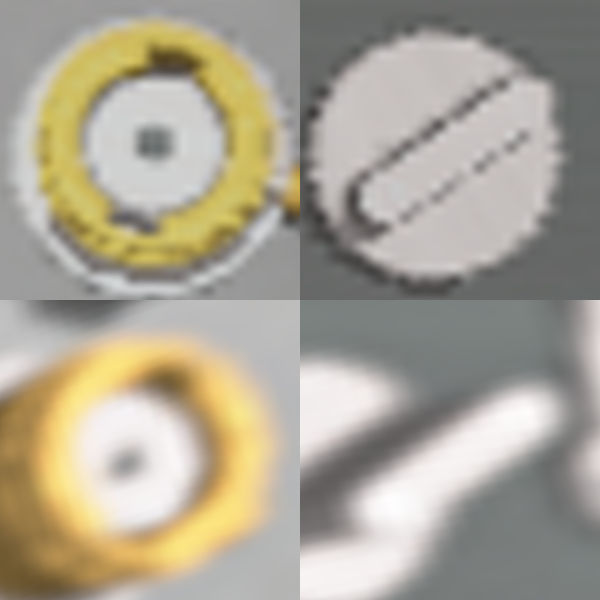

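```bash
python3 - <<'E'
from h import *
from scipy.spatial.transform import Rotation as R
o=ctrl.get_obs(); M=R.from_euler('xyz',o['eef_rot']).as_matrix(); print(M.round(3),o['qpos'],o['time_s'])
print('jaw yaw',np.degrees(np.arctan2(M[1,1],M[0,1])), 'q1-q6 deg',np.degrees(o['qpos'][0]-o['qpos'][5]),np.degrees(o['qpos'][0]+o['qpos'][5]))
# refine gap angle & wing angle on averaged image
p=ctrl.camera_params('top'); D=np.load('top1.npz')
def rect(c,z,half=40,res=.2):
    a=np.arange(half,-half,-res); X,Y=np.meshgrid(a,a,indexing='ij')
    W=np.stack([c[0]+X,c[1]+Y,np.full_like(X,z)],-1).reshape(-1,3)/1000
    uv=world2pix(p,W).astype(np.float32).reshape(*X.shape,2)
    return X,Y,cv2.remap(D['im'].astype(np.float32),uv[...,0],uv[...,1],cv2.INTER_LINEAR)
c=(552.3,-11.4)
X,Y,I=rect(c,150); r=np.hypot(X,Y); a=np.degrees(np.arctan2(Y,X)); 
w=np.clip(I[...,0]-I[...,2],0,None) # yellowness
for lo,hi in ((20,22),(22,24),(20,25)):
    for base in (-14,166):
        s=(r>lo)&(r<hi); da=(a-base+180)%360-180; s&=abs(da)<35
        y=I[...,0][s]; ref=np.median(I[...,0][(r>lo)&(r<hi)])
        wt=np.clip(ref-15-y,0,None)
        print(lo,hi,base,'gap dark centroid',base+(wt*da[s]).sum()/wt.sum())
d=D['d'];C=cloud(d,p)
P=C[245:292,412:460].reshape(-1,3); 
for zz in (.042,.045,.047):
    Q=P[P[:,2]>zz]; Rr=cv2.minAreaRect((Q[:,:2]*1000).astype(np.float32)); cv=np.cov(Q[:,:2].T); e=np.linalg.eigh(cv)[1][:,1]
    print(len(Q),Q.mean(0),Rr,np.degrees(np.arctan2(e[1],e[0])))
Q=P[(P[:,2]>.012)]; print(Q.mean(0),cv2.minEnclosingCircle((Q[:,:2]*1000).astype(np.float32)))
# colour-based flange circle at z=.024
X,Y,I=rect((405,-321),24,50); g=I.mean(-1); m=(g>150)
k,l,st,ce=cv2.connectedComponentsWithStats(m.astype(np.uint8)); b=1+np.argmax(st[1:,4]); ys,xs=np.nonzero(l==b)
h=cv2.convexHull(np.c_[xs,ys]); (ex,ey),ax,_=cv2.fitEllipse(h); print('flange',405+50-ey*.2,-321+50-ex*.2,np.array(ax)*.2)
E
```

```text
[[ 0.     0.391  0.92 ]
 [ 0.     0.92  -0.391]
 [-1.     0.     0.   ]] [ 1.10242297e+00  2.99860043e-01  1.52097634e+00 -7.67336573e-06
  1.32069264e+00 -6.65871437e-02] 0.7
jaw yaw 66.97945427443106 q1-q6 deg 66.97934545127339 59.349020843608585
20 22 -14 gap dark centroid -8.701392358531098
20 22 166 gap dark centroid 163.3855722964323
22 24 -14 gap dark centroid -12.476025874693079
22 24 166 gap dark centroid 164.7864196617587
20 25 -14 gap dark centroid -11.244436985152952
20 25 166 gap dark centroid 164.08850914752463
112 [ 0.40505545 -0.32143711  0.05223457] ((405.43951416015625, -322.17822265625), (14.311145782470703, 59.5982666015625), 34.64881896972656) 124.13845045449536
111 [ 0.4049911  -0.32145045  0.05231811] ((405.43951416015625, -322.17822265625), (14.311145782470703, 59.5982666015625), 34.64881896972656) 124.10185759133006
109 [ 0.4050115  -0.32161899  0.05244564] ((405.43951416015625, -322.17822265625), (14.311145782470703, 59.5982666015625), 34.64881896972656) 124.04247345160663
[ 0.40474704 -0.32042278  0.0314228 ] ((404.9507751464844, -322.0002746582031), 34.366065979003906)
flange 405.6037567138672 -323.73675537109375 [65.87867432 68.68327026]
```

Emit:
send_rows:
  rows:
    - [[8,-34,4,-0.024],[8,-34,4,-0.024],[8,-34,4,-0.024],[8,-34,4,-0.024],[8,-34,4,-0.024],[8,-34,4,-0.024],[8,-34,4,-0.024],[8,-34,4,-0.024],[8,-34,4,-0.024],[8,-34,4,-0.024],[8,-34,4,-0.024],[8,-34,4,-0.024]]
  grip: -0.1
  newtons: 40

```text
time_s: 1.9
ee_pos: [0.3111, 0.0968, 0.2539]
eef_rot: [0.891, 1.57, 0.201]
force: [0.0, 0.0, 0.4]
grip_width: 0.0518
```

Emit:
send_rows:
  rows:
    - [[8,-35,0,-0.024],[8,-35,0,-0.024],[8,-35,0,-0.024],[8,-35,0,-0.024],[8,-35,0,-0.024],[8,-35,0,-0.024],[8,-35,0,-0.024],[8,-35,0,-0.024],[8,-35,0,-0.024],[8,-35,0,-0.024],[8,-35,0,-0.024],[0,0,0,0]]

```text
time_s: 3.1
ee_pos: [0.3991, -0.2896, 0.2527]
eef_rot: [-2.534, 1.57, 2.792]
force: [0.0, -0.3, -0.7]
grip_width: 0.0515
```

```bash
cat >> h.py <<'E'
from scipy.spatial.transform import Rotation as Rot
def st():
    o=ctrl.get_obs(); M=Rot.from_euler('xyz',o['eef_rot']).as_matrix()
    print('t',o['time_s'],'pos',(o['ee_pos']*1000).round(1),'jaw',np.degrees(np.arctan2(M[1,1],M[0,1])).round(2),'tilt',np.degrees(np.arccos(-M[2,0])).round(2),'F',o['force'].round(1),'Mz',o['moment'].round(2),'w',o['grip_width'].round(4)); return o
E
python3 -c "
from h import *
print(st()['qpos'])"
```

```text
Traceback (most recent call last):
  File "h.py", line 26, in st
    print('t',o['time_s'],'pos',(o['ee_pos']*1000).round(1),'jaw',np.degrees(np.arctan2(M[1,1],M[0,1])).round(2),'tilt',np.degrees(np.arccos(-M[2,0])).round(2),'F',o['force'].round(1),'Mz',o['moment'].round(2),'w',o['grip_width'].round(4)); return o
                                                                                                                                                                                                                      ^^^^^^^^^^^^^^^^^^^^^
AttributeError: 'float' object has no attribute 'round'
```

```bash
sed -i "s/o\['grip_width'\].round(4)/round(o['grip_width'],4)/" h.py
python3 -c "
from h import *
print(st()['qpos'])"
```

```text
t 3.1 pos [ 399.1 -289.6  252.7] jaw 35.16 tilt 0.06 F [ 0.  -0.3 -0.7] Mz [ 0.02  0.06 -0.01] w 0.0515
[-7.01822419e-01  1.38280994e-01  1.60720137e+00 -3.46053552e-04
  1.39703688e+00 -1.31543768e+00]
```

Emit:
send_rows:
  rows:
    - [[2,-11,-40,-0.005],[2,-11,-40,-0.005],[2,-10,-30,-0.005],[0,0,-30,0],[0,0,0,0],[0,0,0,0]]

```text
time_s: 3.7
ee_pos: [0.4053, -0.3186, 0.1144]
eef_rot: [0.466, 1.571, -0.502]
force: [-0.5, -0.1, 0.2]
grip_width: 0.0519
```

```bash
python3 - <<'E'
from h import *
st()
o=[]
for n,(u,v) in (('top',(436,268)),('side',(367,195))):
    im,d,p=grab(n); o.append(cv2.resize(im[v-60:v+60,u-60:u+60],(400,400),interpolation=cv2.INTER_CUBIC))
cv2.imwrite('pics/pre.png',np.hstack(o)[...,::-1])
E
```

```text
t 3.7 pos [ 405.3 -318.6  114.4] jaw 34.52 tilt 0.01 F [-0.5 -0.1  0.2] Mz [-0.1   0.04 -0.07] w 0.0519
```

View pics/pre.png

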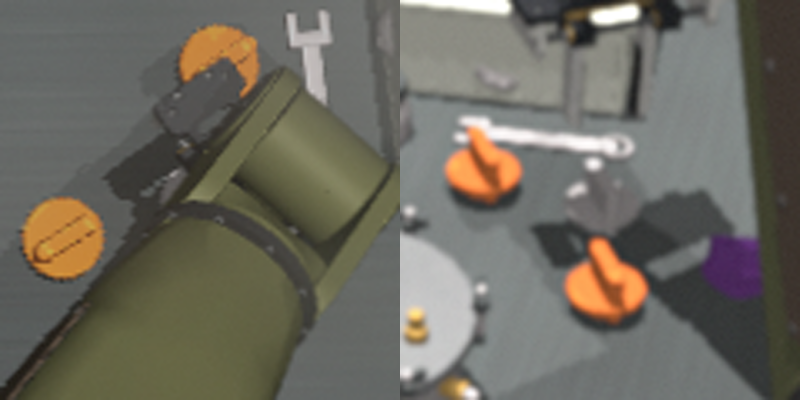

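The side view (right half) shows the fingers above the steel cap at about (600,195). In the top view the arm hides the cap. Descending.

Emit:
send_rows:
  rows:
    - [[0,-3,-30,0],[0,0,-25,0],[0,0,-20,0],[0,0,-12,0],[0,0,0,0],[0,0,0,0]]

```text
time_s: 4.4
ee_pos: [0.4056, -0.3222, 0.0277]
eef_rot: [0.229, 1.569, -0.74]
force: [1.0, -0.6, -0.6]
grip_width: 0.0519
```

Emit:
send_rows:
  rows:
    - [[0,0,-1,0],[0,0,0,0],[0,0,0,0],[0,0,0,0],[0,0,0,0],[0,0,0,0],[0,0,0,0],[0,0,0,0]]
  grip: 1
  newtons: 40

```text
time_s: 5.2
ee_pos: [0.405, -0.3218, 0.0255]
eef_rot: [-2.102, 1.571, -3.071]
force: [-1.2, -1.0, 0.6]
grip_width: 0.0138
```

```bash
python3 - <<'E'
from h import *
st()
E
```

```text
t 5.2 pos [ 405.  -321.8   25.5] jaw 34.49 tilt 0.0 F [-1.2 -1.   0.6] Mz [-0.09  0.15  0.02] w 0.0138
```

Emit:
send_rows:
  rows:
    - [[0,0,5,0],[0,0,15,0],[0,0,30,0],[0,0,40,0],[0,0,40,0],[0,0,40,0],[0,0,30,0],[0,0,20,0],[0,0,0,0]]
  newtons: 60

```text
time_s: 6.1
ee_pos: [0.4057, -0.3222, 0.2481]
eef_rot: [0.236, 1.566, -0.733]
force: [-0.1, -0.1, -3.1]
grip_width: 0.0135
```

Emit:
send_rows:
  rows:
    - [[12,26,0,0.061],[12,26,0,0.061],[12,26,0,0.061],[12,26,0,0.061],[12,26,0,0.061],[12,26,0,0.061],[12,26,0,0.061],[12,26,0,0.061],[12,26,0,0.061],[12,26,0,0.061],[12,26,0,0.061],[12,24,0,0.06]]

```text
time_s: 7.3
ee_pos: [0.549, -0.0105, 0.2437]
eef_rot: [-3.015, 1.568, 3.034]
force: [-0.4, -1.4, -3.0]
grip_width: 0.0136
```

Emit:
send_rows:
  rows:
    - [[3,0,0,0],[0,0,0,0],[0,0,0,0]]

```text
time_s: 7.6
ee_pos: [0.5516, -0.0125, 0.2446]
eef_rot: [-2.876, 1.569, -3.115]
force: [0.5, -0.3, -2.5]
grip_width: 0.0139
```

```bash
python3 - <<'E'
from h import *
st()
o=[]
for n,(u,v) in (('top',(325,205)),('side',(288,205))):
    im,d,p=grab(n); o.append(cv2.resize(im[v-50:v+50,u-50:u+50],(400,400),interpolation=cv2.INTER_CUBIC)); np.savez(n+'2.npz',im=im,d=d)
cv2.imwrite('pics/over.png',np.hstack(o)[...,::-1])
E
```

```text
t 7.6 pos [551.6 -12.5 244.6] jaw 76.3 tilt 0.08 F [ 0.5 -0.3 -2.5] Mz [-0.   -0.01  0.  ] w 0.0139
```

View pics/over.png

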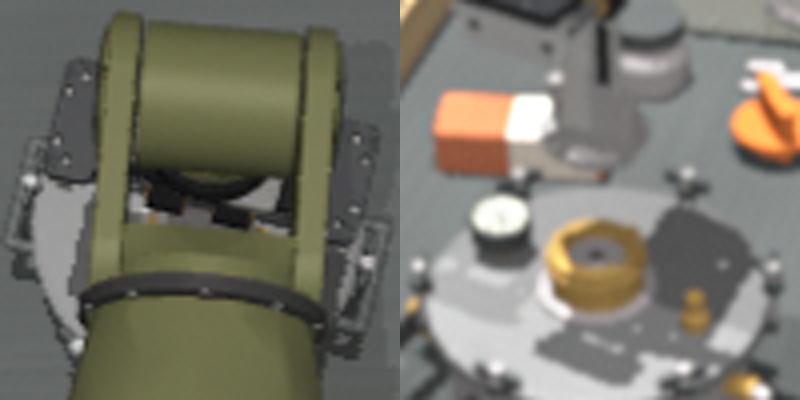

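```bash
cat > ov.py <<'E'
from h import *
import sys
def overlay(npz,name,capc,capz,yaw,neck,nyaw,out,box):
    im=np.load(npz)['im'].astype(np.uint8); p=ctrl.camera_params(name); k=6
    u0,v0,w,h=box; z=cv2.resize(im[v0:v0+h,u0:u0+w],None,fx=k,fy=k,interpolation=cv2.INTER_CUBIC)[...,::-1].copy(); z2=z.copy()
    t=np.linspace(0,2*np.pi,120)
    def dr(X,col,closed=True):
        q=((world2pix(p,np.array(X)/1000)-[u0,v0]+.5)*k-.5)*8
        cv2.polylines(z,[q.astype(np.int32).reshape(-1,1,2)],closed,col,1,cv2.LINE_AA,3)
    def circ(c,r,zz,col): dr(np.c_[c[0]+r*np.cos(t),c[1]+r*np.sin(t),np.full(120,zz)],col)
    if capc is not None:
        circ(capc,34,capz+18,(255,0,0)); circ(capc,34,capz+24,(255,0,0)); circ(capc,18,capz,(255,0,255))
        c,s=np.cos(yaw),np.sin(yaw)
        for zz in (24,52): dr([[capc[0]+c*x-s*y,capc[1]+s*x+c*y,capz+zz] for x,y in((30,7),(-30,7),(-30,-7),(30,-7))],(0,255,0))
    for r,zz in((30,150),(20,150)): circ(neck,r,zz,(0,0,255))
    c,s=np.cos(nyaw),np.sin(nyaw)
    for sg in (1,-1): dr([[neck[0]+c*x-s*y,neck[1]+s*x+c*y,150] for x,y in((sg*19,7),(sg*26,7),(sg*26,-7),(sg*19,-7))],(255,255,0))
    cv2.imwrite(out,z)
if __name__=='__main__':
    overlay('side2.npz','side',(552,-12),219,np.radians(-13.7),(552.3,-11.4),np.radians(-13.6),'pics/ovs.png',(245,165,90,90))
    overlay('top1.npz','top',(405.2,-321.8),0,np.radians(-55.7),(552.3,-11.4),np.radians(-13.6),'pics/ovt.png',(290,175,70,70))
    overlay('side1.npz','side',(405.2,-321.8),0,np.radians(-55.7),(552.3,-11.4),np.radians(-13.6),'pics/ovs1.png',(250,160,140,90))
    overlay('top1.npz','top',(405.2,-321.8),0,np.radians(-55.7),(552.3,-11.4),np.radians(-13.6),'pics/ovt1.png',(410,240,70,70))
E
python3 ov.py
```

```text
(no output)
```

View pics/ovs.png

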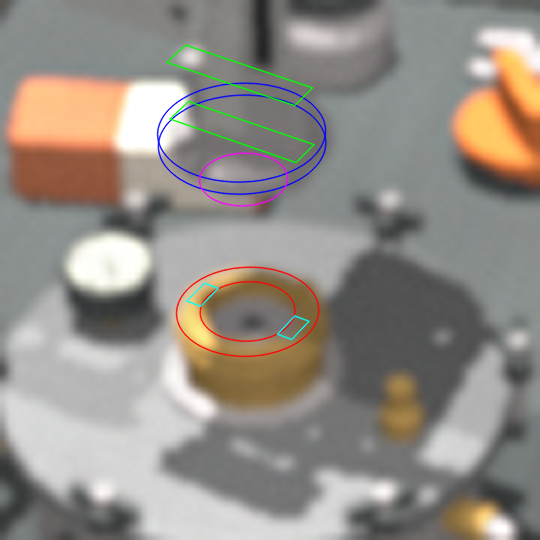

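View pics/ovt.png

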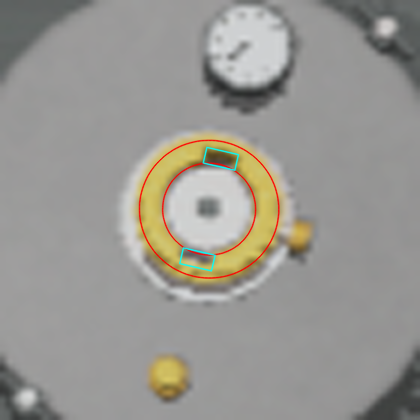

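View pics/ovs1.png

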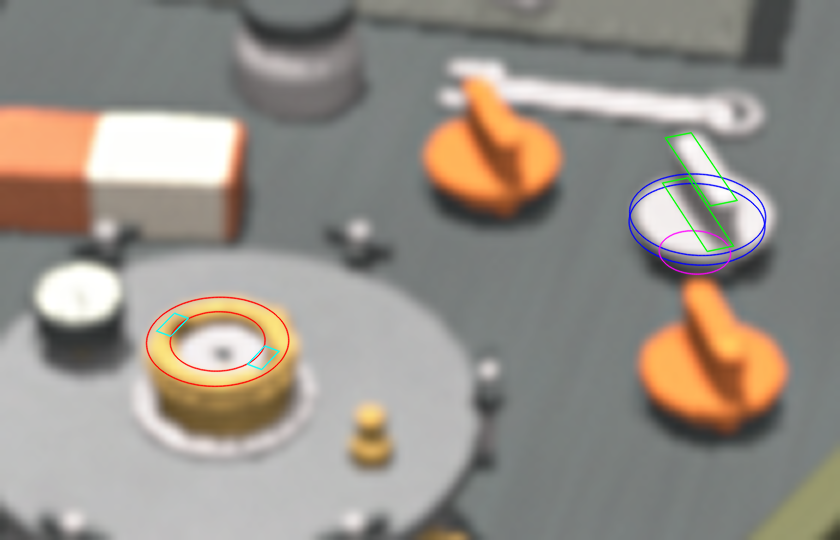

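View pics/ovt1.png

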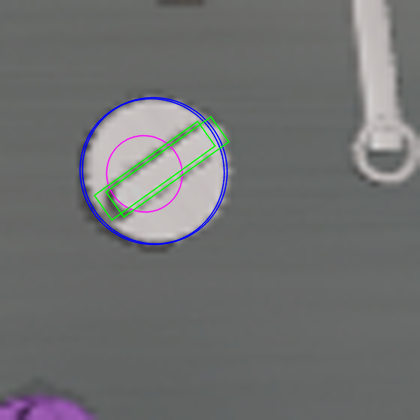

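```bash
python3 - <<'E'
from h import *
I=[]
for i in range(5):
    im,d,p=grab('side'); I.append(im.astype(float))
np.savez('side3.npz',im=np.mean(I,0),d=d)
z=np.mean(I,0)[165:255,245:335]
z=cv2.resize(z[5:50],None,fx=8,fy=8,interpolation=cv2.INTER_CUBIC)
z=np.clip((z-40)*1.5,0,255).astype(np.uint8)
cv2.imwrite('pics/held.png',z[...,::-1]); st()
E
```

```text
t 7.95 pos [552.  -12.1 245.5] jaw 76.34 tilt 0.01 F [ 0.8 -0.5 -2.7] Mz [ 0.01 -0.01 -0.05] w 0.0138
```

View pics/held.png

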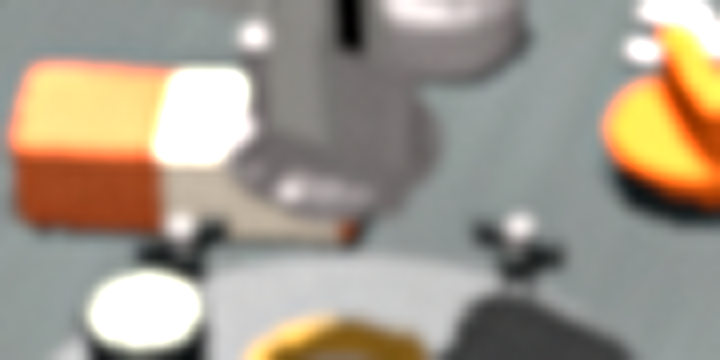

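```bash
python3 - <<'E'
from h import *
im=np.load('side3.npz')['im']
for v in range(180,200,2): print(v,im[v,268:306].mean(-1).round(0).astype(int).tolist())
d=np.load('side3.npz')['d']; p=ctrl.camera_params('side'); C=cloud(d,p)
for v in range(176,200,3): print(v,(C[v,268:306,2]*1000).round(0).tolist())
E
python3 - <<'E'
import sys; sys.path.insert(0,'.')
import os; os.chdir('.')
from h import *
a=np.load('side3.npz')['im'][155:260,240:335]; 
z=cv2.resize(a,(760,840)[:2],interpolation=cv2.INTER_NEAREST)[:600]
cv2.imwrite('pics/held2.png',np.clip(z*1.1,0,255).astype(np.uint8)[...,::-1])
E
```

```text
180 [255, 255, 255, 255, 255, 255, 255, 233, 152, 118, 121, 129, 131, 131, 131, 131, 127, 121, 118, 116, 116, 116, 115, 115, 116, 115, 115, 115, 115, 116, 120, 121, 119, 118, 118, 118, 120, 125]
182 [255, 255, 255, 255, 255, 255, 255, 235, 154, 116, 118, 127, 131, 131, 130, 131, 128, 122, 117, 117, 116, 116, 116, 115, 115, 117, 118, 116, 114, 120, 132, 140, 141, 143, 143, 145, 145, 146]
184 [255, 255, 255, 255, 255, 254, 244, 215, 161, 124, 118, 127, 130, 131, 131, 131, 128, 123, 118, 117, 117, 118, 116, 116, 116, 117, 118, 116, 109, 108, 116, 128, 137, 141, 143, 144, 145, 145]
186 [255, 255, 255, 255, 254, 239, 229, 218, 178, 132, 116, 118, 120, 124, 126, 128, 128, 124, 119, 117, 116, 117, 117, 117, 116, 118, 119, 115, 108, 107, 112, 121, 132, 141, 144, 144, 144, 143]
188 [255, 255, 255, 255, 250, 219, 181, 146, 118, 109, 110, 112, 112, 112, 113, 114, 115, 117, 116, 115, 116, 114, 115, 115, 116, 117, 118, 114, 108, 106, 110, 118, 130, 140, 142, 141, 142, 140]
190 [209, 212, 213, 207, 187, 157, 134, 121, 123, 121, 115, 113, 114, 116, 117, 115, 113, 113, 113, 113, 114, 114, 114, 114, 
[... 2156 characters left out ...]
.0, 242.0, 242.0, 245.0, 245.0, 240.0, 242.0, 246.0, 242.0, 243.0, 244.0, 242.0, 244.0, 244.0, 241.0, 244.0, 244.0, 241.0, 243.0, 239.0, 244.0, 242.0, 245.0, 242.0, 240.0, 237.0, -1.0, 2.0, -0.0, 2.0, 4.0, 1.0]
194 [19.0, 21.0, 23.0, 19.0, 24.0, 22.0, 23.0, 20.0, 240.0, 240.0, 243.0, 241.0, 240.0, 243.0, 244.0, 242.0, 244.0, 247.0, 247.0, 243.0, 242.0, 244.0, 242.0, 240.0, 242.0, 242.0, 244.0, 238.0, 236.0, -1.0, 3.0, -1.0, -2.0, -0.0, -0.0, -1.0, 7.0, -0.0]
197 [7.0, 6.0, 11.0, 132.0, 134.0, 10.0, 11.0, 7.0, 12.0, 9.0, 15.0, 11.0, 15.0, 10.0, 221.0, 224.0, 228.0, 226.0, 228.0, 222.0, 225.0, 223.0, 221.0, 2.0, -0.0, 222.0, -1.0, 1.0, -2.0, -4.0, 3.0, 2.0, -4.0, -2.0, -1.0, -3.0, -1.0, 136.0]
```

View pics/held2.png

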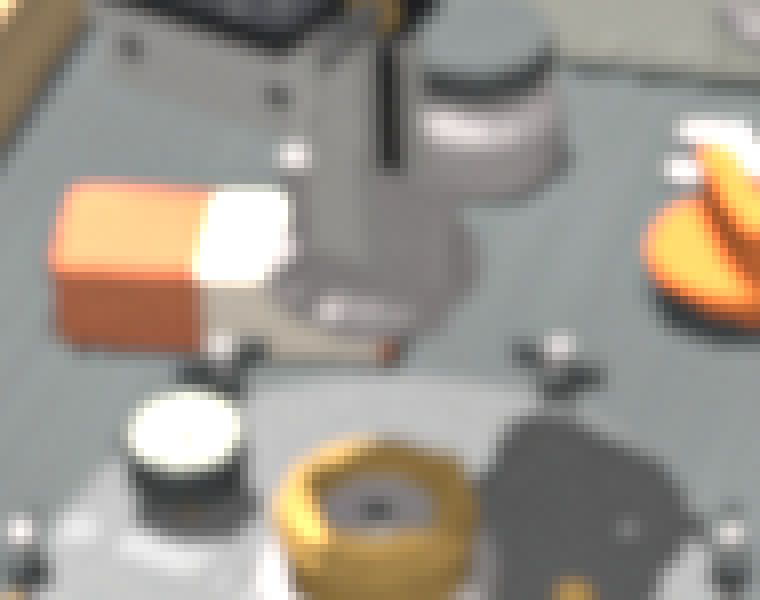

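```bash
cat > fit.py <<'E'
from h import *
from scipy.optimize import minimize
t=np.linspace(0,2*np.pi,180,endpoint=False); S=8
def circ(c,r,z): return np.c_[c[0]+r*np.cos(t),c[1]+r*np.sin(t),np.full(180,z)]/1000
def render(p,pts,box):
    u0,v0,w,h=box; q=(world2pix(p,pts)-[u0,v0]+.5)*S-.5
    m=np.zeros((h*S,w*S),np.uint8); cv2.fillConvexPoly(m,cv2.convexHull((q*16).astype(np.int32)),1,shift=4)
    return m.reshape(h,S,w,S).mean((1,3))
def fit(p,mask,ptsf,box,rows,c0):
    u0,v0,w,h=box; M=mask[v0:v0+h,u0:u0+w].astype(float); wt=np.zeros_like(M); wt[rows]=1
    f=lambda c: np.sum(wt*(render(p,ptsf(c),box)-M)**2)
    best=None
    for dx in (-4,0,4):
        for dy in (-4,0,4):
            r=minimize(f,np.array(c0)+[dx,dy],method='Nelder-Mead',options=dict(initial_simplex=np.array(c0)+[dx,dy]+np.array([[0,0],[3,0],[0,3]]),xatol=.02))
            if best is None or r.fun<best.fun: best=r
    return best.x.round(2),round(best.fun,2),round(f(c0),2)
E
python3 - <<'E'
from fit import *
def fl(z): return lambda c: np.r_[circ(c,34,z+18),circ(c,34,z+24)]
ps=ctrl.camera_params('side'); pt=ctrl.camera_params('top')
# bench cap
for n,p,cen in (('side1',ps,(367,195)),('top1',pt,(436,268))):
    d=np.load(n+'.npz')['d'];C=cloud(d,p); m=(C[...,2]>.010)&(C[...,2]<.07)
    l=cv2.connectedComponents(m.astype(np.uint8))[1]; m=l==l[cen[1],cen[0]]; print(n,m.sum())
    box=(cen[0]-24,cen[1]-24,48,48); 
    R=slice(24,48) if n[0]=='s' else slice(0,48)
    print('benchcap',n,fit(p,m,fl(0),box,R,(405.2,-321.8)))
    m=(C[...,2]>.136)&(C[...,2]<.165); cen=(325,210) if n[0]=='t' else (287,219)
    box=(cen[0]-22,cen[1]-22,44,44); cr=world2pix(p,[[.552,-.0115,.15]])[0]; r0=int(cr[1])-box[1]
    uu,vv=np.meshgrid(np.arange(640),np.arange(480)); m&=np.hypot(uu-cr[0],vv-cr[1])<20
    m=cv2.morphologyEx(m.astype(np.uint8),cv2.MORPH_CLOSE,np.ones((9,9)))
    print('neck',n,fit(p,m,lambda c:circ(c,30,150),box,slice(0,r0),(552,-11.5)), fit(p,m,lambda c:circ(c,30,150),box,slice(0,44),(552,-11.5)))
I=np.load('side3.npz');C=cloud(I['d'],ps); m=(C[...,2]>.215)&(C[...,2]<1)
box=(262,175,48,32)
for z in (219,220): print('held',fit(ps,m,fl(z),box,slice(13,32),(552,-12)))
E
```

```text
side1 309
benchcap side1 (array([ 401.16, -322.94]), np.float64(2.17), np.float64(20.42))
neck side1 (array([550.51,  -9.65]), np.float64(57.2), np.float64(60.58)) (array([544.6 ,   3.31]), np.float64(153.88), np.float64(187.41))
top1 460
benchcap top1 (array([ 405.3 , -322.52]), np.float64(13.63), np.float64(16.58))
neck top1 (array([555.4 , -11.86]), np.float64(4.81), np.float64(27.32)) (array([551.78, -11.86]), np.float64(61.35), np.float64(62.0))
held (array([548.3 , -12.22]), np.float64(11.12), np.float64(29.93))
held (array([548.03, -10.85]), np.float64(11.29), np.float64(33.84))
```

```bash
python3 - <<'E'
from fit import *
def annfit(p,Y,box,c0,rows,z=150,wall=None,free=False):
    u0,v0,w,h=box; M=Y[v0:v0+h,u0:u0+w]
    def model(c):
        out=render(p,circ(c,30,150) if wall is None else np.r_[circ(c,30,150),circ(c,30,wall)],box); return out-render(p,circ(c,20,150),box)
    def f(c):
        R=cv2.GaussianBlur(model(c),(0,0),sig); 
        wt=np.zeros_like(M); wt[rows]=1
        return np.sum(wt*(R-M)**2)
    b=None
    for dx in(-3,0,3):
        for dy in(-3,0,3):
            s=np.array(c0)+[dx,dy]; r=minimize(f,s,method='Nelder-Mead',options=dict(initial_simplex=s+np.array([[0,0],[2,0],[0,2]]),xatol=.02))
            if b is None or r.fun<b.fun:b=r
    return b.x.round(2),round(b.fun,2)
for n,cen in (('top',(325,210)),('side',(287,219))):
    p=ctrl.camera_params(n); im=np.load(n+'1.npz')['im']
    mx=im.max(-1); sat=(mx-im.min(-1))/np.maximum(mx,1)
    box=(cen[0]-17,cen[1]-17,34,34)
    u0,v0,w,h=box; s=sat[v0:v0+h,u0:u0+w]; full=np.percentile(s,90)
    Y=np.clip((sat-.08)/(full-.08),0,1)
    cr=world2pix(p,[[.552,-.0115,.15]])[0]; r0=int(round(cr[1]))-v0
    print(n,'full',full)
    for sig in (.4,.8):
      for dr in (0,4):
        print(n,sig,dr,'upper',annfit(p,Y,box,(552,-11.5),slice(0,r0+dr)))
      for wall in (140,130,122): print(n,'wall',wall,annfit(p,Y,box,(552,-11.5),slice(0,34),wall=wall))
    g=np.clip(Y*255,0,255).astype(np.uint8)[v0:v0+h,u0:u0+w]; cv2.imwrite(f'pics/Y{n}.png',cv2.resize(g,None,fx=10,fy=10,interpolation=cv2.INTER_NEAREST))
E
cd pics; python3 -c "
import cv2,numpy as np
cv2.imwrite('Y.png',np.hstack([cv2.imread('Ytop.png'),cv2.imread('Yside.png')]))"
```

```text
top full 0.5293955684327193
top 0.4 0 upper (array([553.76, -11.13]), np.float64(7.24))
top 0.4 4 upper (array([553.76, -11.06]), np.float64(11.96))
top wall 140 (array([552.45, -11.03]), np.float64(39.87))
top wall 130 (array([552.78, -11.06]), np.float64(33.83))
top wall 122 (array([553.43, -11.07]), np.float64(32.3))
top 0.8 0 upper (array([553.76, -11.07]), np.float64(7.39))
top 0.8 4 upper (array([553.75, -11.07]), np.float64(12.15))
top wall 140 (array([552.45, -11.03]), np.float64(37.99))
top wall 130 (array([552.78, -11.06]), np.float64(34.0))
top wall 122 (array([553.1 , -11.07]), np.float64(33.0))
side full 0.5483039646724617
side 0.4 0 upper (array([548.91,  -8.39]), np.float64(9.49))
side 0.4 4 upper (array([548.91,  -8.34]), np.float64(12.07))
side wall 140 (array([548.02,  -5.23]), np.float64(71.79))
side wall 130 (array([548.34,  -7.03]), np.float64(20.6))
side wall 122 (array([549.54, -10.37]), np.float64(33.67))
side 0.8 0 upper (array([548.69,  -8.48]), np.float64(5.85))
side 0.8 4 upper (array([548.92,  -8.38]), np.float64(7.31))
side wall 140 (array([547.92,  -4.91]), np.float64(60.32))
side wall 130 (array([548.77,  -7.36]), np.float64(13.18))
side wall 122 (array([549.85, -10.27]), np.float64(22.36))
```

View pics/Y.png

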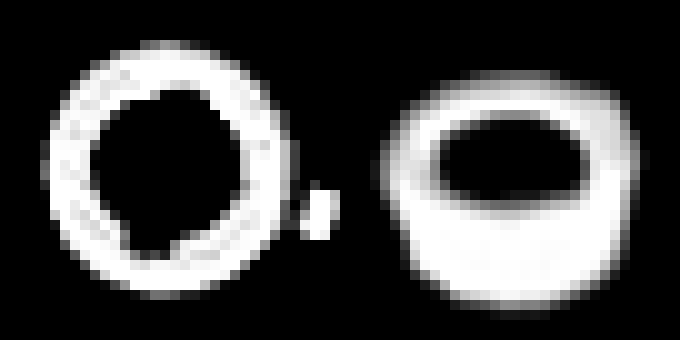

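Emit:
send_rows:
  rows:
    - [[1,1.5,-20,0],[0,0,-20,0],[0,0,-15,0],[0,0,-7,0],[0,0,0,0],[0,0,0,0]]

```text
time_s: 8.55
ee_pos: [0.5534, -0.0104, 0.1842]
eef_rot: [0.155, 1.57, -0.083]
force: [0.5, 0.2, -1.2]
grip_width: 0.0133
```

```bash
python3 - <<'E'
from h import *
st()
I=[]
for i in range(3):
    im,d,p=grab('side'); I.append(im.astype(float))
st()
np.savez('side4.npz',im=np.mean(I,0),d=d)
from ov import overlay
overlay('side4.npz','side',(549.1,-11.5),157,np.radians(-13.7),(548.9,-8.4),np.radians(-13.6),'pics/ovs4.png',(245,165,90,90))
a=np.mean(I,0)[165:255,245:335]; a=cv2.resize(a,None,fx=6,fy=6,interpolation=cv2.INTER_CUBIC); cv2.imwrite('pics/raw4.png',np.clip(a*1.2,0,255).astype(np.uint8)[...,::-1])
E
```

```text
t 8.55 pos [553.4 -10.4 184.2] jaw 76.37 tilt 0.06 F [ 0.5  0.2 -1.2] Mz [-0.01 -0.01 -0.03] w 0.0133
t 8.7 pos [553.4 -10.3 184.3] jaw 76.37 tilt 0.08 F [ 0.1  0.4 -2.8] Mz [0.01 0.03 0.02] w 0.0133
```

View pics/ovs4.png

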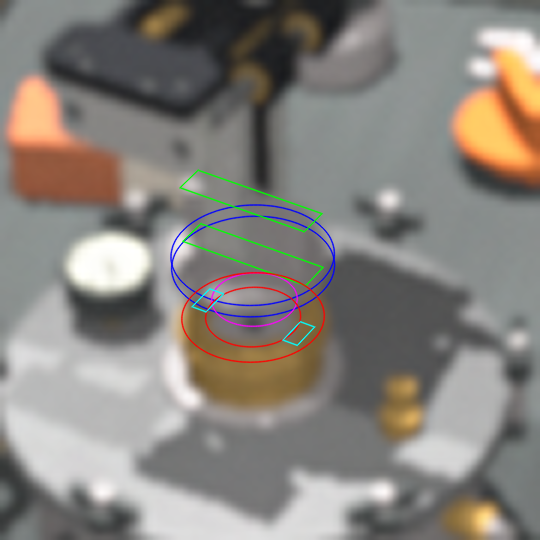

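View pics/raw4.png

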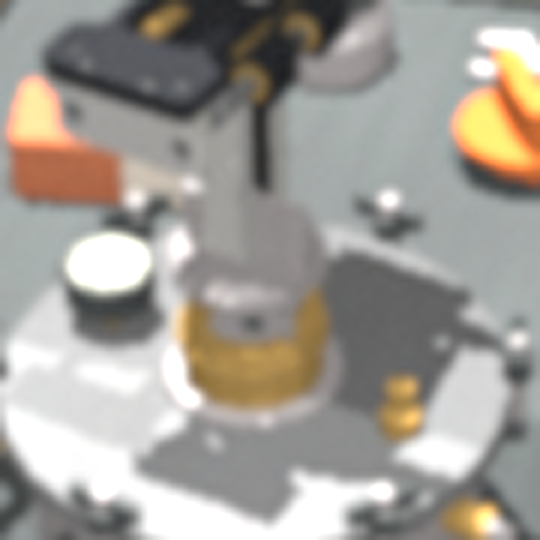

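The side view shows the cap over the neck. Both are centred at about column 252 in the zoom. Lowering slowly and checking force.

Emit:
send_rows:
  rows:
    - [[0,0,-3,0],[0,0,-3,0],[0,0,-3,0],[0,0,0,0]]

```text
time_s: 9.1
ee_pos: [0.5529, -0.0103, 0.1739]
eef_rot: [-2.986, 1.57, 3.059]
force: [0.2, -0.4, -2.8]
grip_width: 0.0135
```

Emit:
send_rows:
  rows:
    - [[0,0,-1,0],[0,0,-1,0],[0,0,0,0]]

```text
time_s: 9.4
ee_pos: [0.553, -0.0103, 0.1723]
eef_rot: [-2.995, 1.571, 3.05]
force: [0.8, -0.1, -2.5]
grip_width: 0.0138
```

Emit:
send_rows:
  rows:
    - [[0,0,-1,0],[0,0,-1,0],[0,0,0,0]]

```text
time_s: 9.7
ee_pos: [0.553, -0.0103, 0.1703]
eef_rot: [-2.908, 1.571, 3.138]
force: [-0.0, -0.3, -3.3]
grip_width: 0.0138
```

Emit:
send_rows:
  rows:
    - [[0,0,-1,0],[0,0,-1,0],[0,0,0,0]]

```text
time_s: 10.0
ee_pos: [0.5532, -0.0103, 0.1688]
eef_rot: [0.118, 1.57, -0.119]
force: [-2.3, 0.0, 3.5]
grip_width: 0.0141
```

Emit:
send_rows:
  rows:
    - [[0,0,-1,0],[0,0,-1,0],[0,0,0,0]]

```text
time_s: 10.3
ee_pos: [0.5532, -0.0104, 0.1666]
eef_rot: [0.063, 1.57, -0.175]
force: [-2.3, 0.2, 4.4]
grip_width: 0.0136
```

```bash
python3 -c "
from h import *
st()"
```

```text
t 10.3 pos [553.2 -10.4 166.6] jaw 76.37 tilt 0.03 F [-2.3  0.2  4.4] Mz [ 0.02  0.29 -0.03] w 0.0136
```

Emit:
send_rows:
  rows:
    - [[-0.5,0,-2,0],[0,0,-2,0],[0,0,0,0]]

```text
time_s: 10.6
ee_pos: [0.5531, -0.0103, 0.1629]
eef_rot: [0.197, 1.569, -0.041]
force: [-1.0, 0.7, 7.1]
grip_width: 0.0133
```

Emit:
send_rows:
  rows:
    - [[0,0,-2,0],[0,0,-1,0],[0,0,0,0]]

```text
time_s: 10.9
ee_pos: [0.5531, -0.0103, 0.1602]
eef_rot: [0.185, 1.569, -0.053]
force: [-0.8, -0.2, 9.1]
grip_width: 0.0134
```

```bash
python3 -c "
from h import *
st()"
```

```text
t 10.9 pos [553.1 -10.3 160.2] jaw 76.38 tilt 0.11 F [-0.8 -0.2  9.1] Mz [ 0.05  0.26 -0.01] w 0.0134
```

Emit:
send_rows:
  rows:
    - [[0,0,-1,0],[0,0,-1,0],[0,0,0,0]]

```text
time_s: 11.2
ee_pos: [0.5532, -0.0103, 0.1583]
eef_rot: [0.179, 1.569, -0.059]
force: [-2.1, 0.2, 9.0]
grip_width: 0.0134
```

Emit:
send_rows:
  rows:
    - [[0,0,-1,0],[0,0,-0.5,0],[0,0,0,0],[0,0,0,0]]

```text
time_s: 11.6
ee_pos: [0.5532, -0.0103, 0.1574]
eef_rot: [0.164, 1.568, -0.073]
force: [-3.4, 0.7, 14.6]
grip_width: 0.0137
```

```bash
python3 -c "
from h import *
st()"
```

```text
t 11.6 pos [553.2 -10.3 157.4] jaw 76.38 tilt 0.14 F [-3.4  0.7 14.6] Mz [ 0.05  0.87 -0.04] w 0.0137
```

Emit:
send_rows:
  rows:
    - [[0,0,-0.5,0],[0,0,0,0],[0,0,0,0]]

```text
time_s: 11.9
ee_pos: [0.5532, -0.0103, 0.1574]
eef_rot: [0.152, 1.568, -0.085]
force: [-6.5, 0.2, 20.1]
grip_width: 0.0136
```

```bash
python3 -c "
from h import *
st()"
```

```text
t 11.9 pos [553.2 -10.3 157.4] jaw 76.38 tilt 0.16 F [-6.5  0.2 20.1] Mz [ 0.12  1.26 -0.08] w 0.0136
```

Emit:
send_rows:
  rows:
    - [[-0.7,0,0,0],[0,0,0,-0.08],[0,0,0,-0.1],[0,0,0,-0.1],[0,0,0,-0.1],[0,0,0,0]]

```text
time_s: 12.5
ee_pos: [0.5531, -0.0108, 0.1575]
eef_rot: [0.402, 1.566, -0.219]
force: [-0.5, -2.6, 17.9]
grip_width: 0.0138
```

```bash
python3 -c "
from h import *
st()"
```

```text
t 12.5 pos [553.1 -10.8 157.5] jaw 54.39 tilt 0.26 F [-0.5 -2.6 17.9] Mz [-0.49  0.39 -0.09] w 0.0138
```

Emit:
send_rows:
  rows:
    - [[0,0,0,-0.1],[0,0,0,-0.1],[0,0,0,-0.1],[0,0,0,-0.1],[0,0,0,-0.1],[0,0,0,-0.1],[0,0,0,-0.1],[0,0,0,-0.1],[0,0,0,0]]

```text
time_s: 13.4
ee_pos: [0.5531, -0.0108, 0.1575]
eef_rot: [1.181, 1.566, -0.241]
force: [-0.7, -3.0, 17.5]
grip_width: 0.0137
```

```bash
python3 -c "
from h import *
st()"
```

```text
t 13.4 pos [553.1 -10.8 157.5] jaw 8.55 tilt 0.25 F [-0.7 -3.  17.5] Mz [-0.56  0.49 -0.11] w 0.0137
```

Emit:
send_rows:
  rows:
    - [[0,0,-0.3,-0.07],[0,0,0,-0.07],[0,0,0,-0.07],[0,0,0,-0.07],[0,0,0,-0.07],[0,0,0,0],[0,0,0,0]]

```text
time_s: 14.1
ee_pos: [0.5532, -0.0109, 0.1575]
eef_rot: [1.515, 1.566, -0.253]
force: [-2.1, -3.0, 19.2]
grip_width: 0.0138
```

```bash
python3 -c "
from h import *
st()"
```

```text
t 14.1 pos [553.2 -10.9 157.5] jaw -11.31 tilt 0.27 F [-2.1 -3.  19.2] Mz [-0.68  0.68 -0.05] w 0.0138
```

Turned 87.7°, with no stop felt yet. Continuing in small steps until the moment about z rises.

Emit:
send_rows:
  rows:
    - [[0,0,0,-0.03],[0,0,0,-0.02],[0,0,0,0],[0,0,0,0]]

```text
time_s: 14.5
ee_pos: [0.553, -0.0109, 0.1574]
eef_rot: [1.524, 1.567, -0.294]
force: [-3.3, -2.5, 19.8]
grip_width: 0.0137
```

```bash
python3 -c "
from h import *
st()"
```

```text
t 14.5 pos [553.  -10.9 157.4] jaw -14.14 tilt 0.24 F [-3.3 -2.5 19.8] Mz [-0.53  1.01  0.25] w 0.0137
```

Emit:
send_rows:
  rows:
    - [[0,0,0,-0.02],[0,0,0,-0.01],[0,0,0,0],[0,0,0,0]]

```text
time_s: 14.9
ee_pos: [0.5527, -0.0107, 0.1574]
eef_rot: [1.563, 1.567, -0.285]
force: [-6.1, -1.8, 21.9]
grip_width: 0.0138
```

```bash
python3 -c "
from h import *
st()"
```

```text
t 14.9 pos [552.7 -10.7 157.4] jaw -15.83 tilt 0.2 F [-6.1 -1.8 21.9] Mz [-0.39  1.47  0.49] w 0.0138
```

Emit:
send_rows:
  rows:
    - [[0,0,-0.2,-0.015],[0,0,0,0],[0,0,0,0],[0,0,0,0]]

```text
time_s: 15.3
ee_pos: [0.5527, -0.0106, 0.1574]
eef_rot: [1.569, 1.567, -0.293]
force: [-7.4, -1.8, 23.4]
grip_width: 0.0135
```

```bash
python3 - <<'E'
from h import *
st()
I=[]
im,d,p=grab('side')
np.savez('side5.npz',im=im,d=d)
a=im[155:255,240:340]; a=cv2.resize(a,None,fx=6,fy=6,interpolation=cv2.INTER_CUBIC); cv2.imwrite('pics/raw5.png',a[...,::-1])
C=cloud(d,p); 
st()
E
```

```text
t 15.3 pos [552.7 -10.6 157.4] jaw -16.68 tilt 0.2 F [-7.4 -1.8 23.4] Mz [-0.37  1.6   0.73] w 0.0135
t 15.35 pos [552.7 -10.6 157.4] jaw -16.68 tilt 0.2 F [-7.6 -2.1 23.2] Mz [-0.33  1.61  0.67] w 0.0139
```

View pics/raw5.png

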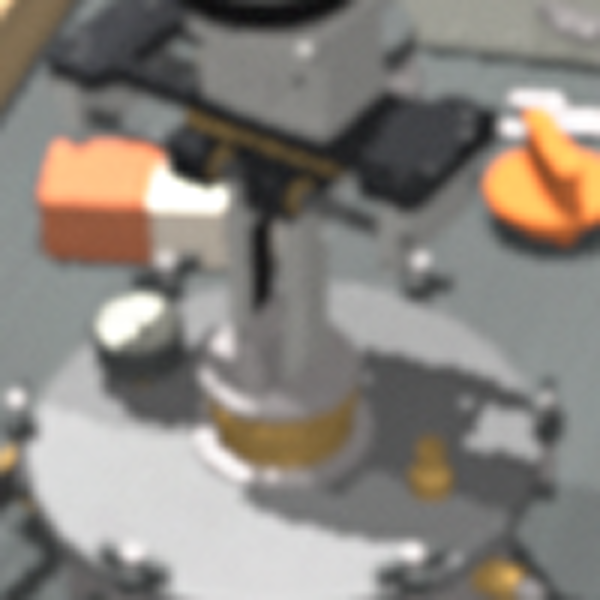

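```bash
python3 -c "
from h import *
st(); ctrl.hand_in(); st()"
```

```text
t 15.35 pos [552.7 -10.6 157.4] jaw -16.68 tilt 0.2 F [-7.6 -2.1 23.2] Mz [-0.33  1.61  0.67] w 0.0139
the job is handed in; nothing more can be done
the job is handed in; nothing more can be done
```

The bayonet cap is on the filler neck, pushed down onto the rim and turned clockwise to the stop. The gripper is still holding the wing and pressing down. I handed the job in at 15.35 s.

**Steps:** I gripped the steel cap by its wing, lined the lugs up with the gaps (about -13.6°) and lowered it. It met nothing until the spring plate, then I pressed it home and turned it.

**Last checks:**
- **Home on the rim:** the tool height stayed at 157.4 mm when I pushed harder. The vertical force was about 23 N, more than the spring alone gives, so the flange is resting on the rim.
- **Turned to the stop:** the jaws had turned about 93° in total. The moment about z stayed near zero until about 88°, then rose to 0.7 N m. I take the extra few degrees to be give in the grip and error in my gap angle.
- **Still held:** the opening was 13.9 mm on the 14 mm wing, and the last side picture shows the flange down on the neck.

**What disagreed:** the side camera read about 4 mm off in x for both the cap and the neck. After correcting for that, it still put the neck about 3 mm from the top camera's y value. I aimed mostly at the top camera's figure, and the cap went in cleanly. A sideways force of about 7 N remained at the end. The top camera could not check the finished job because the arm blocked its view.

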